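Line up the heat sinks against the sprung stop with a straightedge

TASK

Pick up the aluminium straightedge by its orange grip and, with its edge, push the four loose heat sinks in the open hob chassis back into one straight row against the red sprung stop bar, pressing gently with all four in contact until the bar just gives by 3 to 6 mm, for about half a second. Then ease off slowly so that the row stays straight, and lay the straightedge back upright on its marked strip of the green mat. Do not push the bar beyond 7 mm or the heat sinks with the gripper, and leave everything else where it is.

Things in the scene. Friction and masses are not known exactly. Their poses are not given: they have to be found in the camera images.
- straightedge: Aluminium bar 240 mm long (its y), 30 mm thick (its x), 25 mm high, about 0.35 kg; either long face (15 mm from the origin) serves as the edge. On its middle an orange grip, 18 mm thick (x), 64 mm long (y), from 25 to 75 mm height: pinched across its thickness at 50 to 60 mm height the fingers clear the heat sinks. Origin: centre of the underside, z up.
- sink1: Finned aluminium heat sink number 1 of the row (counted along the chassis' y axis from its -y end), 38 mm deep (its x axis) by 42 mm wide (its y axis) by 24 mm high, 60 to 130 g, loose on the chassis floor, turned by up to 14 degrees. Origin: centre of the underside, z up.
- sink2: Finned aluminium heat sink number 2 of the row (counted along the chassis' y axis from its -y end), 38 mm deep (its x axis) by 42 mm wide (its y axis) by 24 mm high, 60 to 130 g, loose on the chassis floor, turned by up to 14 degrees. Origin: centre of the underside, z up.
- sink3: Finned aluminium heat sink number 3 of the row (counted along the chassis' y axis from its -y end), 38 mm deep (its x axis) by 42 mm wide (its y axis) by 24 mm high, 60 to 130 g, loose on the chassis floor, turned by up to 14 degrees. Origin: centre of the underside, z up.
- sink4: Finned aluminium heat sink number 4 of the row (counted along the chassis' y axis from its -y end), 38 mm deep (its x axis) by 42 mm wide (its y axis) by 24 mm high, 60 to 130 g, loose on the chassis floor, turned by up to 14 degrees. Origin: centre of the underside, z up.
- chassis: Grey sheet-steel hob chassis, fixed, 280 mm deep (its x axis, pointing away from the robot) by 310 mm wide (y), floor 4 mm above the bench. Side walls 24 mm, far wall 45 mm high, 3 mm thick; near (-x) side open. Origin: centre of the underside. The heat sinks start with centres 10 to 45 mm on its -x side; the red stop bar stands beyond them.
- stop_bar (a joint): How far the red bar (270 mm long, along chassis y, top 31 mm above bench) is pressed back along chassis +x (m): 0 free, hard end 0.014. Free, its face is 30 to 70 mm on the +x side of the chassis origin: varies, unmeasured. Spring 1.6 N per mm plus damping 0.1 N per mm/s; friction adds 2 to 8 N at the hand. It springs back on release, pushing the row; friction may leave 1 to 3 mm.
- mat: Green bench mat, fixed, 240 mm (its x) by 300 mm (its y), 4 mm thick; it lies to the left or right of the chassis. Origin: centre of the underside.
- mat_rest (a point): Centre of the marked strip on the mat's upper surface (between two pale lines 70 mm apart that run along the mat's y axis), where the straightedge lies at the start, lengthwise along the mat's y axis. Axes as the mat's.
- toroid: Copper ring, 28 mm across, 12 mm high, in a far corner of the chassis behind the stop bar; bystander, to be left where it is. Origin: centre of the underside.
- screwdriver: Screwdriver, 160 mm long, lying on the mat about 110 mm to the side of the straightedge; bystander, to be left where it is.
- film_capacitor: Red block 26 x 34 x 24 mm on the mat beside the screwdriver; bystander, to be left where it is.
- solder_spool: Steel-coloured solder spool, 52 mm across, 42 mm high, at the right side; bystander, to be left where it is.
- flux_jar: Green jar, 60 mm across, 60 mm high, at the left side; bystander, to be left where it is.
- transformer: Small dark transformer 50 x 60 x 50 mm at the left side; bystander, to be left where it is.
Things that resemble listed ones, but are neither listed nor needed, are in the scene too. Several things have the shape of the straightedge; the one meant has the colours described above. Leave any blue look-alike of the sink3 alone.

How it is judged:
On the way, in this order (a step that is already met when the one before it is completed fails the run):
1. the straightedge is lifted clear of the mat (more than 30 mm) (z of straightedge in the frame of mat_rest above 0.03 m), for 0.2 s.
2. the straightedge presses on all four heat sinks at once (each over 0.3 N) and the stop bar has given by 2.5 to 7 mm (contact force between straightedge and sink1 above 0.3 N and contact force between straightedge and sink2 above 0.3 N and contact force between straightedge and sink3 above 0.3 N and contact force between straightedge and sink4 above 0.3 N and value of joint stop_bar between 0.0025 and 0.007 m), for 0.3 s.
At the end, for the whole second after the job is handed in: Heat sinks upright in one row near the stop: neighbours within 2.5 mm in depth (ends 5 mm), square to the chassis within 0.05 rad, origins over 5 mm beyond its centre; straightedge upright on the mat strip, within 45 mm of its centre and 0.3 rad of the mat's y; all at rest (x of sink2 in the frame of sink1 between -0.0025 and 0.0025 m and x of sink3 in the frame of sink2 between -0.0025 and 0.0025 m and x of sink4 in the frame of sink3 between -0.0025 and 0.0025 m and x of sink4 in the frame of sink1 between -0.005 and 0.005 m and angle between the x axis of each of sink1, sink2, sink3, sink4 and the x axis of chassis, either way round below 0.05 rad and angle between each of sink1, sink2, sink3, sink4, straightedge's own z axis and vertical below 0.06 rad and x of each of sink1, sink2, sink3, sink4 in the frame of chassis above 0.005 m and z of each of sink1, sink2, sink3, sink4 in the frame of chassis below 0.008 m and horizontal distance between straightedge and mat_rest below 0.045 m and z of straightedge in the frame of mat_rest between -0.003 and 0.003 m and angle between the y axis of straightedge and the y axis of mat, either way round below 0.3 rad and linear speed of each of sink1, sink2, sink3, sink4, straightedge below 0.01 m/s); the robot touches nothing.
It fails at once if the stop bar is pressed back by more than 7 mm (value of joint stop_bar above 0.007 m).
It fails at once if the straightedge presses on one heat sink with more than 20 N (contact force between straightedge and sink1 above 20 N or contact force between straightedge and sink2 above 20 N or contact force between straightedge and sink3 above 20 N or contact force between straightedge and sink4 above 20 N).
It fails at once if the gripper's fingers push a heat sink (over 1 N) (contact force between the fingers and sink1 above 1 N or contact force between the fingers and sink2 above 1 N or contact force between the fingers and sink3 above 1 N or contact force between the fingers and sink4 above 1 N).
It fails at once if a heat sink is tipped by more than 0.4 rad (angle between any of sink1, sink2, sink3, sink4's own z axis and vertical above 0.4 rad).
It fails at once if a bystander is moved by more than 20 mm (distance of any of toroid, screwdriver, film_capacitor, solder_spool, flux_jar, transformer from where it was at the start of the episode above 0.02 m).
It also fails if it takes over 72 s, if anything falls off the work surface, if the arm or the gripper's body presses on something with over 40 N, if the wrist force passes 120 N, or if a joint passes its speed limit or range.

ROBOT

A 6-joint arm with a two-finger parallel gripper is mounted at the origin on the work surface. World frame = base frame: x ahead of the robot, y to its left, z up, the work surface at z = 0. Lengths are in m, angles in rad, forces in N, time in s.
With the tool pointing down it reaches from about 0.325 to 0.85 m from the base axis. Payload 4.4 kg.
Tool frame: the origin (TCP) lies between the finger pads; the fingertips stand 11 mm ahead of it and the grasp point (between the pads) lies 8 mm behind it (bot.finger_overhang is the distance from the TCP to the fingertips, in m); z points along the fingers, y is the line along which they close (so a half turn about z gives the same grasp; the last joint's range is limited). The gripper opens to 94 mm and grips with 3 to 60 N. Pads are 16 mm wide; open, the fingers measure 119 mm over their backs; the gripper's body (75 mm by 177 mm) begins 78 mm behind the grasp point.
Start: joints at [-1.306, 0.207, 1.542, -0, 1.393, -0.15], TCP at [0.232, -0.526, 0.216] pointing down, gripper open.
Joint ranges: [-2.73, 2.73], [-0.86, 2.22], [0.23, 2.46], [-1.11, 4.25], [0.08, 2.63], [-2.82, 2.82]. Speed limits (rad/s): [2.79, 2.79, 3.14, 3.14, 3.14, 3.14].

INTERFACE

Orientations are given as [roll, pitch, yaw] about the fixed x, y, z axes, in that order (R = Rz(yaw) Ry(pitch) Rx(roll)).
In Python, from bench import bot gives the robot as it stands.
- The arm moves only by the shell command python3 -m pendant 'ROWS' [FORCE]. ROWS is JSON, a list that holds one entry, the list of rows, each a list of 7 numbers: the shift along the tool's x, y, z in cm, then the turn, a rotation vector about the tool's x, y, z in degrees, then the opening, from 0 (shut) to 1 (fully open). In form: [[[x, y, z, rx, ry, rz, hand], ...]]. A call has 1 to 8 rows; each row is the pose to reach, as a shift and turn from the pose commanded when the call began, along the tool's axes at that moment; what a row does not reach only later rows make up. A row lasts 1/10 s, in which the tool goes at most 50 mm and 8.59 degrees, less where a joint would pass 70% of its speed; a pose out of reach is approached as far as the arm can. A call with a gripper value outside its range is refused whole. The fingers move at their own pace and stop on an object; FORCE is the grip in N (left out, the last holds). Time passes only in rows, so rows that repeat a pose let the fingers close. It gives the time, the measured TCP pose, the force, the opening and the grip force at its end, in the units of the state.
- bot.get_obs(): the state, without advancing time (a new reading comes with each control period).
- bot.get_image(name): name is "scene" or "top" or "wrist"; returns a dict with "image" (480x640x3 uint8, red, green, blue), "depth" (480x640 float32, m along the optical axis (not along the pixel's ray), 0 where there is no reading), "mtx" (3x3 intrinsics, pixels), "distortion" ([k1, k2, p1, p2, k3] as OpenCV has them; the pictures are not rectified), "rvec" (rotation vector, rad) and "tvec" (3), from world to camera coordinates, as OpenCV has them. Camera axes: x right, y down, z forward; pixel columns grow to the right and rows downward; lengths in m; the calibration is good to about 2 mm. A picture is of the moment at which its call begins.
- bot.hand_in(): hands the job in; it is judged then, once.
The state is a dict: "t": time; "q": joint angles; "joint_vel": joint speeds; "effort": joint torques, N m; "position": TCP position; "tool_rot": TCP orientation; "force": force on the tool from outside, world axes, zero at the start; "torque": the same for the moment, N m; "finger_gap": finger opening in m; "finger_force": force on a finger pad.
Only numpy, scipy, OpenCV 4.12 (cv2) and the standard library are available. Lean on these libraries where they do the work, as an engineer would, in place of code of your own. Each camera call takes 0.05 s, during which the arm holds its last target. There are 200 camera calls.

## Working session

There is one attempt and no reset: what is moved stays moved. The work goes in short steps, Python scripts to look and compute and a shell command to move; the robot and the scene stay as the last step left them, time stands still between calls to the robot, and variables do not carry over. Pictures are saved under pics/ and viewed, at most 10 in all, crops included, and the job is handed in when it is done.

```bash
mkdir -p pics; ls; cat > h.py <<'E'
import numpy as np,cv2
from bench import bot
def grab(n):
    d=bot.get_image(n); np.savez('/tmp/'+n+'.npz',**{k:np.array(v) for k,v in d.items()}); return d
def load(n): return dict(np.load('/tmp/'+n+'.npz'))
def world(d,uv,depth=None,z=None):
    uv=np.array(uv,float).reshape(-1,1,2)
    p=cv2.undistortPoints(uv,d['mtx'],np.array(d['distortion'])).reshape(-1,2)
    R=cv2.Rodrigues(np.array(d['rvec'],float))[0];t=np.array(d['tvec'],float).ravel()
    r=np.c_[p,np.ones(len(p))]
    C=-R.T@t; dr=r@R
    if z is not None: s=(z-C[2])/dr[:,2]
    else: s=np.array([d['depth'][int(v),int(u)] for u,v in uv.reshape(-1,2)])
    return C+dr*s[:,None]
E
python3 - <<'E'
from h import *
for n in ('top','scene'):
    d=grab(n); cv2.imwrite('pics/%s0.png'%n,d['image'][:,:,::-1])
print(bot.get_obs())
E
```

```text
pics
{'t': 0.1, 'q': array([-1.30551606e+00,  2.07369513e-01,  1.54279159e+00,  1.04481230e-06,
        1.39351684e+00, -1.50443200e-01]), 'joint_vel': array([ 0.00065278, -0.00185657, -0.00386349,  0.00075424,  0.00111254,
       -0.00039186]), 'effort': array([ 4.01616967e-05, -3.71862745e+01, -2.82293397e+01,  6.99426932e-02,
        3.10858805e-02, -5.48436014e-05]), 'position': array([ 0.23204686, -0.52532396,  0.21539644]), 'tool_rot': array([-3.13953107e+00, -3.13552557e-04,  4.15722957e-01]), 'force': array([ 0.63174752, -0.24215067, -0.4140706 ]), 'torque': array([ 0.0222069 , -0.04628358,  0.00600661]), 'finger_force': 0.0, 'finger_gap': 0.09392991084715713}
```

View pics/top0.png

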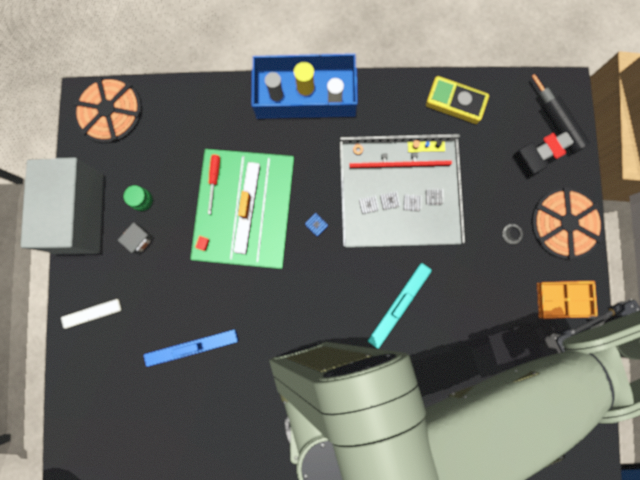

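View pics/scene0.png

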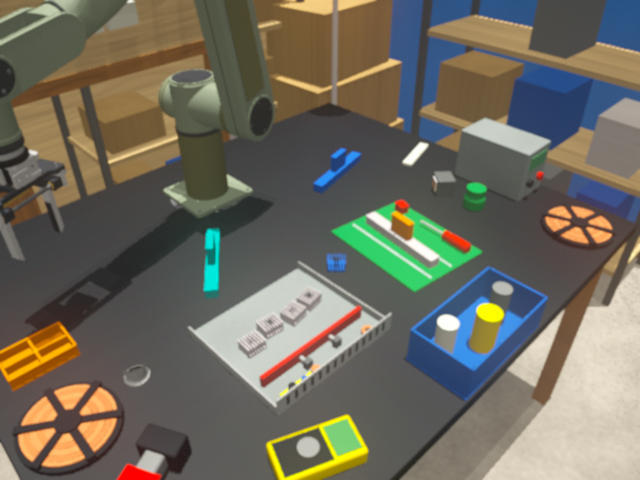

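Candidates for the straightedge in the top view:
- silver bar with an orange grip on the mat, (246,207)
- blue look-alike, (190,348)
- teal look-alike, (400,305)
- white bar, (90,313)

The silver and orange one on the mat matches the description. For the sinks, I take the four grey blocks at (368..433, 200). The blue block at (317,224) is the decoy. Next is a close crop to check.

```bash
python3 - <<'E'
from h import *
d=load('top')
c=d['image'][125:280,185:475,::-1]
a=cv2.resize(d['image'][125:275,335:475,::-1],None,fx=4,fy=4,interpolation=cv2.INTER_CUBIC)
b=cv2.resize(d['image'][140:275,190:300,::-1],None,fx=4,fy=4,interpolation=cv2.INTER_CUBIC)
cv2.imwrite('pics/ch.png',a);cv2.imwrite('pics/mat.png',b)
im=d['image'].astype(int)
# orange grip mask
hsv=cv2.cvtColor(d['image'],cv2.COLOR_RGB2HSV)
m=cv2.inRange(hsv,(8,120,120),(22,255,255));m[:,:225]=0;m[:,270:]=0;m[:180]=0;m[225:]=0
v,u=np.nonzero(m);print('grip px',u.mean(),v.mean(),len(u))
P=world(d,np.c_[u,v]);print('grip w',np.median(P,0),cv2.minAreaRect((P[:,:2]*1000).astype(np.float32)))
g=cv2.inRange(hsv,(45,100,60),(85,255,255));g[:,:185]=0;g[:,300:]=0;g[:140]=0;g[275:]=0
v,u=np.nonzero(g);P=world(d,np.c_[u,v],z=0.004);print('mat',cv2.minAreaRect((P[:,:2]*1000).astype(np.float32)))
w=((hsv[:,:,1]<40)&(hsv[:,:,2]>190)).astype(np.uint8);w[:,:225]=0;w[:,262:]=0;w[:160]=0;w[258:]=0
n,l,s,_=cv2.connectedComponentsWithStats(w)
for i in range(1,n):
    if s[i,4]>60:
        v,u=np.nonzero(l==i);P=world(d,np.c_[u,v],z=.029);print('white',s[i],cv2.minAreaRect((P[:,:2]*1000).astype(np.float32)))
r=cv2.inRange(hsv,(0,150,100),(6,255,255))|cv2.inRange(hsv,(174,150,100),(180,255,255));r[:,:345]=0;r[:,455:]=0;r[:155]=0;r[172:]=0
v,u=np.nonzero(r);P=world(d,np.c_[u,v],z=.031);print('bar',cv2.minAreaRect((P[:,:2]*1000).astype(np.float32)))
print(np.array(d['rvec']).ravel(),-cv2.Rodrigues(np.array(d['rvec'],float))[0].T@np.array(d['tvec']).ravel())
E
```

```text
grip px 243.7724867724868 204.23280423280423 189
grip w [0.54882408 0.20200879 0.07860757] ((429.8033752441406, 119.34675598144531), (347.9997863769531, 47.26325225830078), 35.05899429321289)
mat ((556.860107421875, 219.8275146484375), (245.51019287109375, 304.9998474121094), 83.57230377197266)
white [ 230  160   30   98 1071] ((547.4071655273438, 213.89190673828125), (48.126121520996094, 258.278076171875), 81.18086242675781)
white [257 216   5  42  77] ((473.72857666015625, 169.56825256347656), (5.409976005554199, 107.01203918457031), 84.32919311523438)
bar ((657.8778686523438, -198.462646484375), (11.160154342651367, 262.5475769042969), 0.6734984517097473)
[ 2.13258727 -2.16588408  0.11405173] [3.00948318e-01 5.38731432e-05 1.26006112e+00]
```

View pics/ch.png

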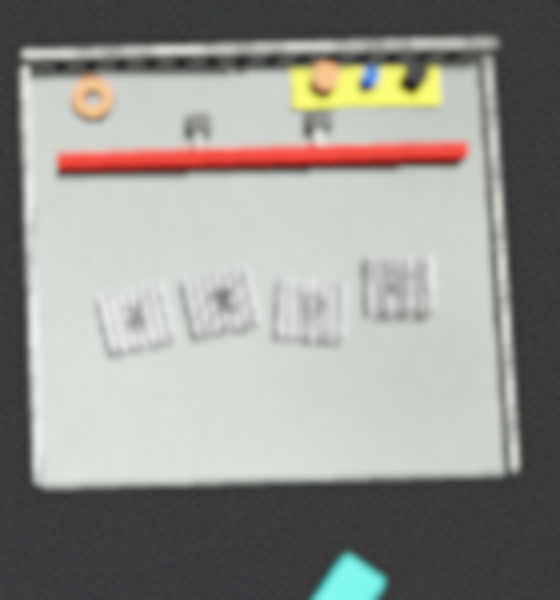

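View pics/mat.png

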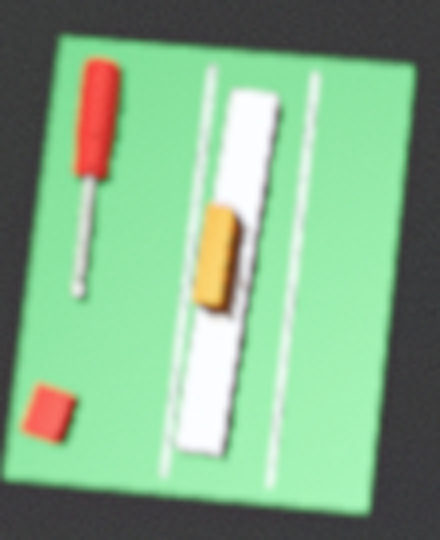

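The chassis crop shows the red bar at y≈145–170, four grey sinks at about (133,320), (217,303), (308,311) and (396,290), and the toroid at (92,98). The mat crop shows the silver straightedge with its orange grip, corners (230,90), (280,94), (226,455), (178,450). It lies roughly along world x, slightly tilted against the pale lines.

```bash
python3 - <<'E'
from h import *
d=load('top')
def W(o,pts,z): 
    p=(np.array(pts,float)+.5)/4-.5+np.array(o); return world(d,p,z=z)[:,:2]*1000
np.set_printoptions(precision=1,suppress=True)
M=(190,140);C=(335,125)
a=W(M,[(230,90),(280,94),(226,455),(178,450)],.029);c=a.mean(0);v=a[:2].mean(0)-a[2:].mean(0)
print('SE',a,c,np.linalg.norm(v),np.degrees(np.arctan2(v[1],v[0])))
g=W(M,[(212,204),(240,207),(222,309),(195,305)],.079);print('grip',g,g.mean(0))
l=W(M,[(212,68),(317,72),(270,487),(165,475)],.004);print('lines',l)
m=W(M,[(60,36),(415,66),(371,513),(3,478)],.004);print('mat',m,m.mean(0))
print('bar top far/near ends',W(C,[(58,154),(467,143),(467,158),(58,169)],.031))
print('chassis walls: far top L,R',W(C,[(20,50),(498,39)],.045),'near floor',W(C,[(38,488),(520,474)],.004), 'far base', W(C,[(30,70),(490,55)],.045))
for s in [(133,320),(217,303),(308,311),(396,290)]: print('sink',W(C,[s],.028))
E
```

```text
SE [[672.1 203. ]
 [668.6 169.9]
 [430.4 204.3]
 [434.1 235.4]] [551.3 203.2] 240.37468062350882 -7.994378561628368
grip [[583.4 205.6]
 [581.1 188. ]
 [516.5 198.9]
 [519.3 215.9]] [550.1 202.1]
lines [[695.2 219.4]
 [690.8 148.4]
 [411.6 179.5]
 [420.5 248.7]]
mat [[720.3 323.4]
 [693.5  82.4]
 [393.6 113.5]
 [420.1 356.2]] [556.9 218.9]
bar top far/near ends [[ 663.2  -65.2]
 [ 666.4 -333.6]
 [ 656.2 -333. ]
 [ 653.   -65. ]]
chassis walls: far top L,R [[ 729.6  -41.4]
 [ 732.2 -354.1]] near floor [[ 446.6  -48.4]
 [ 450.6 -364.2]] far base [[ 715.9  -47.6]
 [ 721.4 -348.2]]
sink [[ 552.3 -111.3]]
sink [[ 562.6 -166.1]]
sink [[ 556.4 -224.9]]
sink [[ 569.4 -282.8]]
```

```bash
cat >> h.py <<'E'
from scipy.spatial.transform import Rotation as Ro
def go(x,y,z,yaw):
    "mm, deg -> shift cm, rotvec deg in present tool axes"
    o=bot.get_obs();R=Ro.from_euler('xyz',o['tool_rot']);T=Ro.from_euler('xyz',[np.pi,0,np.radians(yaw)])
    s=R.inv().apply(np.array([x,y,z])/1000-o['position'])*100;r=np.degrees((R.inv()*T).as_rotvec())
    print('t',o['t'],'shift',s.round(2),'rot',r.round(2))
E
python3 -c "
from h import *
go(551,203,150,-8)"
```

```text
t 0.1 shift [ 58.59 -53.73   6.67] rot [-1.200e-01  2.000e-02  3.182e+01]
```

```bash
python3 -m pendant '[[[3.7,-3.4,0,-0.12,0,2,1],[7.4,-6.7,0,-0.12,0,4,1],[11,-10,0,-0.12,0,8,1],[14.7,-13.4,0,-0.12,0,12,1],[18.3,-16.8,0,-0.12,0,16,1],[22,-20.1,0,-0.12,0,20,1],[25.6,-23.5,0,-0.12,0,24,1],[29.3,-26.9,0,-0.12,0,28,1]]]'
python3 -c "
from h import *
go(551,203,150,-8)"
```

```text
t: 0.9
position: [0.3916, -0.1598, 0.2162]
tool_rot: [3.14, -0.0, -0.076]
force: [0.4, 0.4, 0.1]
finger_gap: 0.0939
finger_force: 0.0
t 0.9 shift [ 13.12 -37.4    6.56] rot [ 0.11 -0.03  3.62]
```

```bash
python3 -m pendant '[[[1.6,-4.7,0,0.1,0,1,1],[3.2,-9.4,0,0.1,0,2,1],[4.9,-14,0.5,0.1,0,3,1],[6.5,-18.7,1.5,0.1,0,3.6,1],[8.2,-23.4,3,0.1,0,3.6,1],[9.9,-28,4.5,0.1,0,3.6,1],[11.5,-32.7,5.5,0.1,0,3.6,1],[13.1,-37.4,6.5,0.1,0,3.6,1]]]'
python3 - <<'E'
from h import *
d=grab('wrist'); cv2.imwrite('pics/w1.png',d['image'][:,:,::-1])
go(551,203,51,-8)
E
```

```text
t: 1.7
position: [0.5472, 0.1986, 0.1506]
tool_rot: [3.141, 0.001, -0.135]
force: [0.4, -0.6, -0.1]
finger_gap: 0.0935
finger_force: 0.0
t 1.75 shift [0.3  0.2  9.73] rot [-0.25  0.1   0.46]
```

View pics/w1.png

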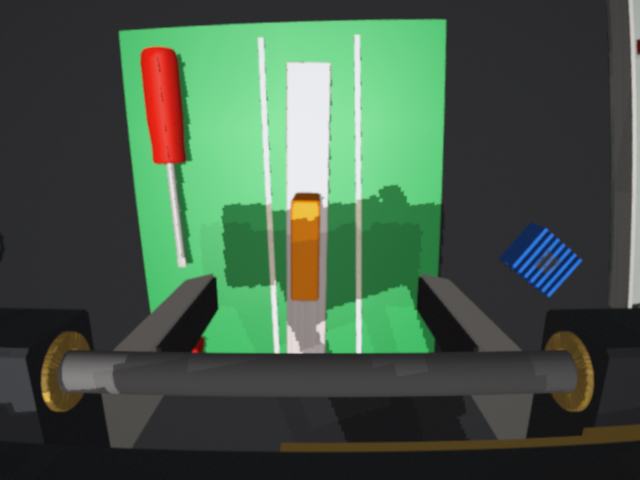

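The wrist view shows the orange grip, top face roughly (291..321, 197..300), centred between the open fingers. The bar runs straight up the image at u≈287..329. Next I compute its exact pose.

```bash
python3 - <<'E'
from h import *
d=load('wrist');np.set_printoptions(precision=1,suppress=True)
a=world(d,[(287,63),(330,63),(329,340),(286,340)],z=.029)*1000;print(a)
for i,j in((3,0),(2,1)):
    v=a[j]-a[i];print(np.degrees(np.arctan2(v[1],v[0])))
print(world(d,[(293,200),(320,200),(319,300),(291,300)],z=.079)*1000)
l=world(d,[(262,38),(275,340),(357,36),(359,340)],z=.004)*1000;print(l)
E
```

```text
[[672.  200.9  29. ]
 [668.1 172.2  29. ]
 [467.6 198.7  29. ]
 [472.1 231.9  29. ]]
-8.815510128863579
-7.524029206535247
[[585.  206.7  79. ]
 [582.9 190.8  79. ]
 [520.6 199.7  79. ]
 [523.  217.2  79. ]]
[[697.  217.5   4. ]
 [461.3 244.9   4. ]
 [689.1 148.9   4. ]
 [451.7 174.3   4. ]]
```

```bash
python3 -m pendant '[[[0.3,0.2,2,-0.2,0.1,0.5,1],[0.4,0.2,4,-0.2,0.1,0.5,1],[0.4,0.2,6,-0.2,0.1,0.5,1],[0.4,0.2,8,-0.2,0.1,0.5,1],[0.4,0.2,9.2,-0.2,0.1,0.5,1],[0.4,0.2,9.7,-0.2,0.1,0.5,1],[0.4,0.2,9.7,-0.2,0.1,0.5,1]]]' && python3 -c "
from h import *
go(552,203,51,-8)"
```

```text
t: 2.45
position: [0.5506, 0.1939, 0.0542]
tool_rot: [3.137, -0.001, -0.145]
force: [0.7, -0.6, 0.1]
finger_gap: 0.0936
finger_force: 0.0
t 2.45 shift [ 0.01 -0.93  0.32] rot [ 0.24 -0.05 -0.29]
```

```bash
python3 -m pendant '[[[0,0,0,0,0,0,0.6],[0,0,0,0,0,0,0.4],[0,0,0,0,0,0,0.2],[0,0,0,0,0,0,0.1],[0,0,0,0,0,0,0],[0,0,0,0,0,0,0],[0,0,0,0,0,0,0],[0,0,0,0,0,0,0]]]' 50
```

```text
t: 3.25
position: [0.5514, 0.1948, 0.0552]
tool_rot: [3.139, -0.003, -0.145]
force: [-0.0, 2.1, 1.1]
finger_gap: 0.033
finger_force: 1.0
```

```bash
python3 -m pendant '[[[0,0,0,0,0,0,0.6],[0,-0.3,0,0,0,0,0.6],[0,-0.6,0.2,0,0,0,0.6],[0,-0.82,0.4,0,0,0,0.6],[0,-0.82,0.4,0,0,0,0.6],[0,-0.82,0.4,0,0,0,0.6]]]' 50 && python3 -c "
from h import *
go(552,203,51,-8)"
```

```text
t: 3.85
position: [0.5521, 0.2022, 0.0505]
tool_rot: [3.138, -0.002, -0.144]
force: [-0.7, 0.1, -0.2]
finger_gap: 0.0568
finger_force: 0.0
t 3.85 shift [-0.02 -0.07 -0.05] rot [ 0.23 -0.11 -0.26]
```

```bash
python3 -m pendant '[[[0,0,0,0.15,0,0,0.3],[0,0,0,0.15,0,0,0.2],[0,0,0,0.15,0,0,0.1],[0,0,0,0.15,0,0,0.0],[0,0,0,0.15,0,0,0],[0,0,0,0.15,0,0,0],[0,0,0,0.15,0,0,0],[0,0,0,0.15,0,0,0]]]' 50; python3 -m pendant '[[[0,0,0,0,0,0,0],[0,0,0,0,0,0,0],[0,0,0,0,0,0,0]]]'
```

```text
t: 4.65
position: [0.5527, 0.2027, 0.0512]
tool_rot: [3.142, -0.003, -0.145]
force: [0.3, 2.4, 1.2]
finger_gap: 0.0174
finger_force: 50.0
t: 4.95
position: [0.5527, 0.2027, 0.0512]
tool_rot: [3.142, -0.003, -0.145]
force: [0.4, 3.9, 2.9]
finger_gap: 0.0175
finger_force: 50.0
```

```bash
python3 -m pendant '[[[0,0,-0.5,0,0,0,0],[0,0,-1.5,0,0,0,0],[0,0,-3.5,0,0,0,0],[0,0,-5.5,0,0,0,0],[0,0,-7.5,0,0,0,0],[0,0,-9,0,0,0,0],[0,0,-10,0,0,0,0],[0,0,-10,0,0,0,0]]]' 58;  python3 -c "
from h import *
go(490,-197,151,90.65)"
```

```text
t: 5.75
position: [0.553, 0.2023, 0.1524]
tool_rot: [3.141, -0.005, -0.145]
force: [0.5, 0.1, -2.3]
finger_gap: 0.0177
finger_force: 58.0
t 5.75 shift [-0.49 40.42  0.16] rot [  0.27  -0.19 -98.93]
```

```bash
python3 -m pendant '[[[0,2,0,0.1,-0.1,-5,0],[0,5,0,0.1,-0.1,-12,0],[0,8.5,0,0.1,-0.1,-20,0],[0,12,0,0.1,-0.1,-28,0],[0,15.5,0,0.1,-0.1,-36,0],[0,19,0,0.1,-0.1,-44,0],[0,22.5,0,0.1,-0.1,-51,0],[0,25,0,0.1,-0.1,-56,0]]]';  python3 -c "
from h import *
go(490,-197,151,90.65)"
```

```text
t: 6.55
position: [0.5146, -0.0469, 0.1498]
tool_rot: [-3.14, 0.002, 0.836]
force: [-0.3, 0.6, -3.9]
finger_gap: 0.0176
finger_force: 58.0
t 6.55 shift [-12.78   8.24  -0.1 ] rot [ -0.13   0.09 -42.76]
```

```bash
python3 -m pendant '[[[-3,2,0,-0.1,0.1,-8,0],[-6,4,0,-0.1,0.1,-16,0],[-9,6,0,-0.1,0.1,-24,0],[-11.5,7.4,0,-0.1,0.1,-32,0],[-12.4,8,0,-0.1,0.1,-39,0],[-12.6,8.1,0,-0.1,0.1,-42,0],[-12.6,8.1,0,-0.1,0.1,-42,0],[-12.6,8.1,0,-0.1,0.1,-42,0]]]';  python3 - <<'E'
from h import *
d=grab('wrist');cv2.imwrite('pics/w2.png',d['image'][:,:,::-1])
grab('top');grab('scene')
go(490,-197,151,90.65)
E
```

```text
t: 7.35
position: [0.4906, -0.1923, 0.1502]
tool_rot: [3.141, -0.002, 1.565]
force: [0.2, 1.1, -3.5]
finger_gap: 0.018
finger_force: 58.0
t 7.5 shift [-0.48 -0.11 -0.02] rot [ 0.09 -0.06 -0.92]
```

View pics/w2.png

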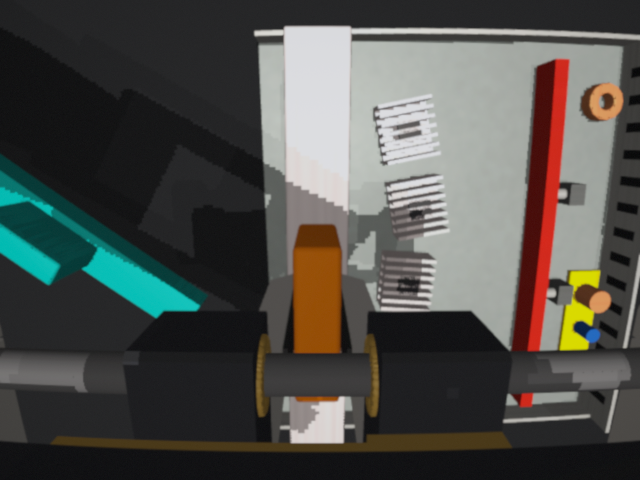

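The wrist view shows the SE held square at u≈285..350. Three of the sinks are to its right at (407,130), (417,205) and (407,280), and the red bar is at u≈515–568. I'll get exact positions from depth.

```bash
cat > m.py <<'E'
from h import *
np.set_printoptions(precision=1,suppress=True)
def cloud(d):
    v,u=np.nonzero(d['depth']>0);return world(d,np.c_[u,v])*1000,d['image'][v,u],u,v
def bar(n):
    P,c,u,v=cloud(load(n));c=c.astype(int)
    m=(c[:,0]>110)&(c[:,1]<50)&(c[:,2]<50)&(P[:,0]>600)&(P[:,0]<700)&(P[:,1]<-50)&(P[:,1]>-345)
    Q=P[m];print(n,'bar n',m.sum(),'z',np.percentile(Q[:,2],[5,50,98]))
    for a,b in((-120,-70),(-170,-120),(-220,-170),(-280,-220),(-335,-280)):
        q=Q[(Q[:,1]>a)&(Q[:,1]<b)]
        if len(q)>20:print('  y%d x min/50/max'%((a+b)/2),np.percentile(q[:,0],[2,50,98]),'topx',np.percentile(q[q[:,2]>29,0],[2,98]) if (q[:,2]>29).sum()>5 else '')
def sinks(n):
    P,c,u,v=cloud(load(n))
    m=(P[:,2]>18)&(P[:,2]<35)&(P[:,0]>500)&(P[:,0]<645)&(P[:,1]<-75)&(P[:,1]>-320)
    if not m.any():return
    im=np.zeros((300,200),np.uint8);q=P[m];im[(-q[:,1]-50).astype(int).clip(0,299),(q[:,0]-480).astype(int).clip(0,199)]=1
    im=cv2.morphologyEx(im,cv2.MORPH_CLOSE,np.ones((5,5)))
    k,l,s,ce=cv2.connectedComponentsWithStats(im)
    for i in range(1,k):
        if s[i,4]>200:
            r=cv2.minAreaRect(np.argwhere(l==i)[:,::-1].astype(np.float32));print('  sink x %.1f y %.1f'%(r[0][0]+480,-r[0][1]-50),np.array(r[1]),'ang %.1f'%r[2],'xmin',s[i,0]+480)
E
python3 - <<'E'
from m import *
for n in('top','wrist','scene'): bar(n);sinks(n)
d=load('wrist');a=world(d,[(285,27),(351,27),(285,170),(350,170)],z=.128)*1000;print(a)
print('chassis near-left',world(d,[(262,50),(265,260)],z=.004)*1000)
E
```

```text
top bar n 44 z [19.6 24.1 31.1]
  y-195 x min/50/max [654.6 655.8 657. ] topx 
  sink x 553.4 y -112.7 [42.6 37.9] ang 78.2 xmin 531
  sink x 563.7 y -168.8 [43.2 37.3] ang 80.5 xmin 543
wrist bar n 3706 z [29.6 30.8 32.2]
  y-95 x min/50/max [655.3 659.6 664.4] topx [655.3 664.4]
  y-145 x min/50/max [656.  660.4 665.5] topx [656.  665.3]
  y-195 x min/50/max [656.5 660.9 665.6] topx [656.5 665.6]
  y-250 x min/50/max [657.3 661.8 666.7] topx [657.3 666.6]
  y-307 x min/50/max [658.3 662.7 667.4] topx [658.3 667.4]
  sink x 555.1 y -113.1 [43.  38.7] ang 78.4 xmin 532
  sink x 564.8 y -168.7 [43.3 38.8] ang 79.2 xmin 542
  sink x 559.0 y -227.0 [40.2 43. ] ang 2.6 xmin 538Traceback (most recent call last):
  File "<stdin>", line 2, in <module>
  File "m.py", line 8, in bar
    Q=P[m];print(n,'bar n',m.sum(),'z',np.percentile(Q[:,2],[5,50,98]))
                                       ~~~~~~~~~~~~~^^^^^^^^^^^^^^^^^^
    return _quantile_unchecked(
        a, q, axis, out, overwrite_input, method, keepdims, weights)
    return _ureduce(a,
                    func=_quantile_ureduce_func,
    ...<5 lines>...
                    overwrite_input=overwrite_input,
                    method=method)
    r = func(a, **kwargs)
    result = _quantile(arr,
                       quantiles=q,
    ...<2 lines>...
                       out=out,
                       weights=wgt)
    slices_having_nans = np.isnan(arr[-1, ...])
                                  ~~~^^^^^^^^^
IndexError: index -1 is out of bounds for axis 0 with size 0
```

```bash
python3 - <<'E'
from m import *
d=load('wrist');a=world(d,[(285,27),(351,27),(285,170),(350,170)],z=.128)*1000;print(a)
print('chassis near-left',world(d,[(262,50),(265,260)],z=.004)*1000)
go(490,-198,53,90.75)
d=load('scene');hsv=cv2.cvtColor(d['image'],cv2.COLOR_RGB2HSV)
R=cv2.Rodrigues(d['rvec'])[0]
p=cv2.projectPoints(np.array([[.656,-.07,.031],[.659,-.33,.031],[.666,-.2,.031]]),d['rvec'],d['tvec'],d['mtx'],d['distortion'])[0];print(p.reshape(-1,2))
E
```

```text
[[ 477.1  -74.7  128. ]
 [ 506.   -74.8  128. ]
 [ 476.  -137.   128. ]
 [ 506.2 -137.1  128. ]]
chassis near-left [[ 451.3  -55.4    4. ]
 [ 448.8 -213.8    4. ]]
t 7.5 shift [-0.6 -0.1  9.8] rot [ 0.1 -0.1 -1. ]
[[355.3 306.7]
 [259.7 374.6]
 [313.6 340.8]]
```

```bash
python3 -m pendant '[[[-0.2,0,1.5,0,0,-0.4,0],[-0.4,0,3,0.1,-0.1,-1,0],[-0.4,0,5,0.1,-0.1,-1,0],[-0.4,0,7,0.1,-0.1,-1,0],[-0.4,0,8.5,0.1,-0.1,-1,0],[-0.4,0,9.3,0.1,-0.1,-1,0],[-0.4,0,9.5,0.1,-0.1,-1,0],[-0.4,0,9.5,0.1,-0.1,-1,0]]]';  python3 - <<'E'
from h import *
go(525,-196,53,90.75); print(bot.get_obs()['force'])
E
```

```text
t: 8.3
position: [0.4916, -0.1966, 0.0561]
tool_rot: [3.141, 0.001, 1.584]
force: [0.3, -0.2, -3.1]
finger_gap: 0.0177
finger_force: 58.0
t 8.3 shift [0.02 3.34 0.31] rot [ 0.02  0.06 -0.01]
[ 0.33910998 -0.24644353 -3.1255794 ]
```

```bash
python3 -m pendant '[[[0,0.5,0.1,0,0,0,0],[0,1.2,0.2,0,0,0,0],[0,2,0.3,0,0,0,0],[0,2.6,0.3,0,0,0,0],[0,3,0.3,0,0,0,0],[0,3.3,0.3,0,0,0,0],[0,3.6,0.3,0,0,0,0],[0,3.9,0.3,0,0,0,0]]]'; python3 -m pendant '[[[0,0.3,0,0,0,0,0],[0,0.6,0,0,0,0,0],[0,0.9,0,0,0,0,0],[0,1.2,0,0,0,0,0],[0,1.5,0,0,0,0,0],[0,1.8,0,0,0,0,0],[0,2.1,0,0,0,0,0],[0,2.4,0,0,0,0,0]]]';python3 -c "
from h import *
go(598,-196,53,90.75)"
```

```text
t: 9.1
position: [0.53, -0.196, 0.0529]
tool_rot: [-3.141, 0.001, 1.584]
force: [-3.0, 0.0, -2.0]
finger_gap: 0.0173
finger_force: 58.0
t: 9.9
position: [0.5547, -0.1959, 0.053]
tool_rot: [3.141, 0.001, 1.583]
force: [-1.8, -0.7, -3.8]
finger_gap: 0.0179
finger_force: 58.0
t 9.9 shift [-0.06  4.33  0.  ] rot [ 0.02  0.06 -0.03]
```

```bash
python3 -m pendant '[[[0,0.3,0,0,0,0,0],[0,0.6,0,0,0,0,0],[0,0.9,0,0,0,0,0],[0,1.2,0,0,0,0,0],[0,1.5,0,0,0,0,0],[0,1.8,0,0,0,0,0],[0,2.1,0,0,0,0,0],[0,2.4,0,0,0,0,0]]]'; python3 -m pendant '[[[0,0.2,0,0,0,0,0],[0,0.4,0,0,0,0,0],[0,0.6,0,0,0,0,0],[0,0.8,0,0,0,0,0],[0,1,0,0,0,0,0],[0,1.2,0,0,0,0,0],[0,1.4,0,0,0,0,0],[0,1.4,0,0,0,0,0]]]';python3 - <<'E'
from h import *
d=grab('scene');c=d['image'][250:420,180:400,::-1];cv2.imwrite('pics/s2.png',cv2.resize(c,None,fx=3.5,fy=3.5,interpolation=cv2.INTER_CUBIC))
go(603,-196,53,90.75)
import shutil;shutil.copy('/tmp/scene.npz','/tmp/sceneref.npz')
w=grab('wrist');shutil.copy('/tmp/wrist.npz','/tmp/wristref.npz')
from m import *
bar('wrist')
E
```

```text
t: 10.7
position: [0.5787, -0.1956, 0.0532]
tool_rot: [3.141, 0.001, 1.583]
force: [-1.5, -0.8, -4.8]
finger_gap: 0.0175
finger_force: 58.0
t: 11.5
position: [0.593, -0.1955, 0.0533]
tool_rot: [3.14, 0.001, 1.583]
force: [-1.3, -0.9, -4.9]
finger_gap: 0.0174
finger_force: 58.0
t 11.55 shift [-0.06  1.    0.03] rot [ 0.09  0.08 -0.03]
wrist bar n 6093 z [29.6 30.7 32. ]
  y-95 x min/50/max [655.4 660.  664.6] topx [655.4 664.6]
  y-145 x min/50/max [656.  660.6 665.3] topx [656.  665.3]
  y-195 x min/50/max [657.4 661.7 666.1] topx [657.4 666.1]
```

View pics/s2.png

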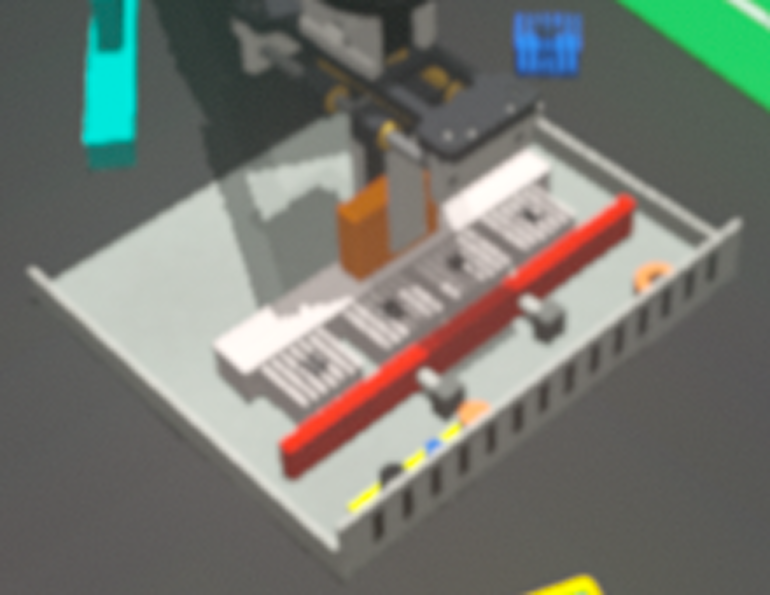

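The scene view shows all four sinks lined up along the SE edge, from (315,375) to (530,215). The gap to the red bar is about 10 mm. I'll close in slowly, watching force and bar.

```bash
cat > chk.py <<'E'
from m import *
def red(n):
    P,c,u,v=cloud(load(n));c=c.astype(int)
    m=(c[:,0]>110)&(c[:,1]<50)&(c[:,2]<50)&(P[:,0]>620)&(P[:,0]<700)&(P[:,1]<-70)&(P[:,1]>-170)&(P[:,2]>29)
    q=P[m];A=np.c_[q[:,1]+120,np.ones(len(q))];k=np.linalg.lstsq(A,q[:,0],rcond=None)[0];return k[1]
ref=red('wristref');grab('wrist');n=red('wrist')
def simg(n):
    d=load(n);hsv=cv2.cvtColor(d['image'],cv2.COLOR_RGB2HSV);m=(hsv[:,:,1]>170)&((hsv[:,:,0]<6)|(hsv[:,:,0]>174));m[:290]=0;m[395:]=0;m[:,:255]=0;m[:,368:]=0
    v,u=np.nonzero(m);return u.mean(),v.mean(),len(u)
grab('scene');a=np.array(simg('sceneref'));b=np.array(simg('scene'))
d=load('scene');p=cv2.projectPoints(np.array([[.66,-.2,.02],[.67,-.2,.02]]),d['rvec'],d['tvec'],d['mtx'],d['distortion'])[0].reshape(-1,2);e=(p[1]-p[0])/10
nrm=np.array(cv2.projectPoints(np.array([[.66,-.1,.02],[.66,-.3,.02]]),d['rvec'],d['tvec'],d['mtx'],d['distortion'])[0].reshape(2,2));t=nrm[1]-nrm[0];t=np.array([-t[1],t[0]])/np.linalg.norm(t)
o=bot.get_obs();print('bar give wrist %.2f scene %.2f'%(n-ref,((b-a)[:2]@t)/(e@t)),'px',b,'x %.1f yaw %.2f F'%(o['position'][0]*1000,np.degrees(o['tool_rot'][2])),o['force'],'z %.1f t %.2f'%(o['position'][2]*1000,o['t']))
E
python3 -m pendant '[[[0,0.1,0,0,0,0,0],[0,0.2,0,0,0,0,0],[0,0.3,0,0,0,0,0],[0,0.4,0,0,0,0,0],[0,0.5,0,0,0,0,0],[0,0.6,0,0,0,0,0],[0,0.7,0,0,0,0,0],[0,0.7,0,0,0,0,0]]]'; python3 chk.py
```

```text
t: 12.4
position: [0.5998, -0.1954, 0.0532]
tool_rot: [3.141, 0.001, 1.583]
force: [-3.8, 0.3, -1.0]
finger_gap: 0.018
finger_force: 58.0
bar give wrist 0.03 scene 0.10 px [308.9 343.9 457. ] x 599.7 yaw 90.73 F [-4.  -0.7 -1. ] z 53.2 t 12.50
```

```bash
python3 -m pendant '[[[0,0.06,0,0,0,0,0],[0,0.12,0,0,0,0,0],[0,0.18,0,0,0,0,0],[0,0.24,0,0,0,0,0],[0,0.3,0,0,0,0,0],[0,0.36,0,0,0,0,0],[0,0.4,0,0,0,0,0],[0,0.4,0,0,0,0,0]]]'; python3 chk.py
```

```text
t: 13.3
position: [0.6036, -0.1953, 0.0532]
tool_rot: [3.141, 0.001, 1.583]
force: [-3.4, -0.4, -1.4]
finger_gap: 0.0179
finger_force: 58.0
bar give wrist 0.01 scene 0.41 px [308.9 344.1 420. ] x 603.6 yaw 90.72 F [-3.5  0.3 -0.8] z 53.1 t 13.40
```

```bash
python3 -m pendant '[[[0,0.05,0,0,0,0,0],[0,0.1,0,0,0,0,0],[0,0.15,0,0,0,0,0],[0,0.2,0,0,0,0,0],[0,0.2,0,0,0,0,0]]]'; python3 chk.py
```

```text
t: 13.9
position: [0.6048, -0.1953, 0.0532]
tool_rot: [-3.14, 0.001, 1.584]
force: [-6.4, -0.1, -0.4]
finger_gap: 0.0175
finger_force: 58.0
bar give wrist 0.69 scene 1.08 px [308.7 344.6 431. ] x 604.8 yaw 90.73 F [-5.  -0.3  0.3] z 53.2 t 14.00
```

```bash
python3 -m pendant '[[[0,0.05,0,0,0,0,0],[0,0.1,0,0,0,0,0],[0,0.15,0,0,0,0,0],[0,0.2,0,0,0,0,0],[0,0.25,0,0,0,0,0],[0,0.25,0,0,0,0,0]]]'; python3 chk.py
```

```text
t: 14.6
position: [0.6059, -0.1953, 0.0531]
tool_rot: [-3.137, 0.001, 1.584]
force: [-8.8, -0.5, 3.5]
finger_gap: 0.0175
finger_force: 58.0
bar give wrist 1.70 scene 2.10 px [309.1 344.8 438. ] x 605.9 yaw 90.74 F [-9.6 -0.3  2.7] z 53.2 t 14.70
```

```bash
python3 -m pendant '[[[0,0.06,0,0,0,0,0],[0,0.12,0,0,0,0,0],[0,0.18,0,0,0,0,0],[0,0.24,0,0,0,0,0],[0,0.3,0,0,0,0,0],[0,0.3,0,0,0,0,0],[0,0.3,0,0,0,0,0]]]'; python3 chk.py
```

```text
t: 15.4
position: [0.6073, -0.1952, 0.0529]
tool_rot: [-3.134, 0.0, 1.584]
force: [-12.2, -0.7, 4.8]
finger_gap: 0.0177
finger_force: 58.0
bar give wrist 2.99 scene 3.39 px [309.3 345.3 463. ] x 607.3 yaw 90.75 F [-11.9  -0.4   4.8] z 52.9 t 15.50
```

```bash
python3 -m pendant '[[[0,0.05,0,0,0,0,0],[0,0.1,0,0,0,0,0],[0,0.15,0,0,0,0,0],[0,0.2,0,0,0,0,0],[0,0.22,0,0,0,0,0],[0,0.22,0,0,0,0,0],[0,0.22,0,0,0,0,0],[0,0.22,0,0,0,0,0]]]'; python3 chk.py; python3 -c "
from m import *
o=bot.get_obs();print(o['torque'],o['force'],o['tool_rot'])
P,c,u,v=cloud(load('wrist'));c=c.astype(int)
m=(c[:,0]>110)&(c[:,1]<50)&(c[:,2]<50)&(P[:,0]>620)&(P[:,0]<700)&(P[:,1]<-70)&(P[:,1]>-170)&(P[:,2]>29);q=P[m]
print('bar slope deg',np.degrees(np.polyfit(q[:,1],q[:,0],1)[0]))
cv2.imwrite('pics/w3.png',load('wrist')['image'][:,:,::-1])
sinks('wrist')"
```

```text
t: 16.3
position: [0.6082, -0.1952, 0.0529]
tool_rot: [-3.131, 0.0, 1.584]
force: [-16.0, -0.3, 7.6]
finger_gap: 0.0176
finger_force: 58.0
bar give wrist 3.79 scene 4.22 px [310.1 345.2 467. ] x 608.2 yaw 90.75 F [-15.8  -0.9   8.1] z 52.9 t 16.40
[-0.2  3.  -0. ] [-15.8  -0.9   8.1] [-3.1  0.   1.6]
bar slope deg -0.8337002463853429
  sink x 617.5 y -134.5 [117.  53.] ang 90.0 xmin 591
  sink x 611.9 y -275.0 [33.4 37. ] ang 87.9 xmin 593
```

View pics/w3.png

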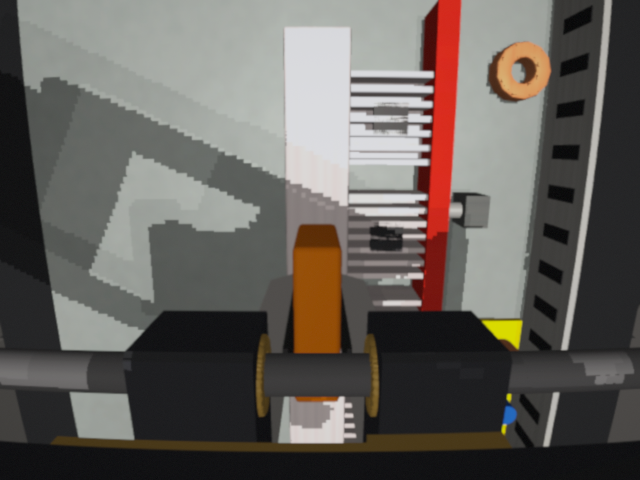

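The wrist view shows sinks flush between SE edge (u≈350) and bar (u≈430), with bar give about 4 mm and force 16 N with no yaw moment. I'll hold with a tiny yaw dither so all four are surely loaded.

```bash
python3 -m pendant '[[[0,0.03,0,0,0,0,0],[0,0.03,0,0,0,-0.1,0],[0,0.03,0,0,0,-0.2,0],[0,0.03,0,0,0,-0.2,0],[0,0.03,0,0,0,-0.2,0],[0,0.03,0,0,0,-0.1,0],[0,0.03,0,0,0,0,0],[0,0.03,0,0,0,0,0]]]'; python3 chk.py; python3 -c "
from h import *
o=bot.get_obs();print(o['torque'].round(3))"
```

```text
t: 17.2
position: [0.6084, -0.1952, 0.0529]
tool_rot: [-3.13, 0.0, 1.584]
force: [-14.8, -0.7, 7.4]
finger_gap: 0.0175
finger_force: 58.0
bar give wrist 3.96 scene 4.32 px [310.  345.4 467. ] x 608.4 yaw 90.75 F [-15.7   0.    7.2] z 52.8 t 17.30
[-0.241  3.067  0.004]
```

```bash
python3 -m pendant '[[[0,0,0,0,0,0.1,0],[0,0,0,0,0,0.2,0],[0,0,0,0,0,0.2,0],[0,0,0,0,0,0.2,0],[0,0,0,0,0,0.1,0],[0,0,0,0,0,0,0],[0,0,0,0,0,0,0],[0,0,0,0,0,0,0]]]'; python3 chk.py; python3 -c "
from h import *
o=bot.get_obs();print(o['torque'].round(3))"
```

```text
t: 18.1
position: [0.6084, -0.1952, 0.0528]
tool_rot: [-3.13, 0.0, 1.584]
force: [-15.5, -1.4, 7.6]
finger_gap: 0.0177
finger_force: 58.0
bar give wrist 4.00 scene 4.33 px [309.9 345.4 463. ] x 608.4 yaw 90.75 F [-15.1  -0.5   7. ] z 52.8 t 18.20
[-0.149  3.08  -0.035]
```

```bash
R='';python3 -m pendant '[[[0,-0.04,0,0,0,0,0],[0,-0.08,0,0,0,0,0],[0,-0.12,0,0,0,0,0],[0,-0.16,0,0,0,0,0],[0,-0.2,0,0,0,0,0],[0,-0.24,0,0,0,0,0],[0,-0.28,0,0,0,0,0],[0,-0.32,0,0,0,0,0]]]'; python3 -m pendant '[[[0,-0.04,0,0,0,0,0],[0,-0.08,0,0,0,0,0],[0,-0.12,0,0,0,0,0],[0,-0.16,0,0,0,0,0],[0,-0.2,0,0,0,0,0],[0,-0.24,0,0,0,0,0],[0,-0.28,0,0,0,0,0],[0,-0.32,0,0,0,0,0]]]';python3 chk.py
```

```text
t: 19.0
position: [0.6082, -0.1953, 0.0527]
tool_rot: [-3.137, 0.001, 1.583]
force: [-6.8, 0.2, 1.0]
finger_gap: 0.0177
finger_force: 58.0
t: 19.8
position: [0.6069, -0.1952, 0.0528]
tool_rot: [3.141, 0.001, 1.584]
force: [-2.5, -1.5, -4.4]
finger_gap: 0.0177
finger_force: 58.0
bar give wrist 2.88 scene 3.22 px [309.7 345.  438. ] x 606.9 yaw 90.73 F [-2.4 -1.2 -5.1] z 52.8 t 19.90
```

```bash
python3 -m pendant '[[[0,-0.03,0,0,0,0,0],[0,-0.06,0,0,0,0,0],[0,-0.09,0,0,0,0,0],[0,-0.12,0,0,0,0,0],[0,-0.15,0,0,0,0,0],[0,-0.18,0,0,0,0,0],[0,-0.21,0,0,0,0,0],[0,-0.24,0,0,0,0,0]]]'; python3 -m pendant '[[[0,-0.03,0,0,0,0,0],[0,-0.06,0,0,0,0,0],[0,-0.09,0,0,0,0,0],[0,-0.12,0,0,0,0,0],[0,-0.15,0,0,0,0,0],[0,-0.18,0,0,0,0,0],[0,-0.21,0,0,0,0,0],[0,-0.24,0,0,0,0,0]]]';python3 chk.py
```

```text
t: 20.7
position: [0.6057, -0.1956, 0.0539]
tool_rot: [3.139, 0.002, 1.583]
force: [-0.8, 0.8, -4.2]
finger_gap: 0.0174
finger_force: 58.0
t: 21.5
position: [0.6022, -0.1953, 0.0531]
tool_rot: [3.141, 0.001, 1.583]
force: [-1.0, -0.3, -3.4]
finger_gap: 0.0177
finger_force: 58.0
bar give wrist 1.69 scene 2.09 px [309.1 344.8 424. ] x 602.2 yaw 90.72 F [ 0.2  0.5 -2.9] z 53.2 t 21.60
```

```bash
python3 -m pendant '[[[0,-0.1,0,0,0,0,0],[0,-0.2,0,0,0,0,0],[0,-0.4,0,0,0,0,0],[0,-0.7,0,0,0,0,0],[0,-1.2,0,0,0,0,0],[0,-2,0,0,0,0,0],[0,-3,0,0,0,0,0],[0,-4,0,0,0,0,0]]]'; python3 -m pendant '[[[0,-1,-0.5,0,0,0,0],[0,-2,-2,0,0,0,0],[0,-3,-4,0,0,0,0],[0,-4,-6,0,0,0,0],[0,-5,-8,0,0,0,0],[0,-6,-10,0,0,0,0],[0,-7,-10.5,0,0,0,0],[0,-7,-10.5,0,0,0,0]]]';python3 - <<'E'
from m import *
import cv2
d=grab('wrist');cv2.imwrite('pics/w4.png',d['image'][:,:,::-1]);sinks('wrist');bar('wrist')
grab('top');sinks('top')
go(553,201,152,-7)
E
```

```text
t: 22.4
position: [0.5611, -0.1957, 0.0531]
tool_rot: [-3.142, 0.001, 1.583]
force: [-0.3, 0.0, -3.0]
finger_gap: 0.0177
finger_force: 58.0
t: 23.2
position: [0.4914, -0.1968, 0.1591]
tool_rot: [3.14, 0.002, 1.583]
force: [-0.0, -0.6, -2.8]
finger_gap: 0.0177
finger_force: 58.0
  sink x 631.0 y -115.0 [26. 42.] ang 0.0 xmin 618
  sink x 631.5 y -171.5 [43. 25.] ang 90.0 xmin 619
  sink x 631.5 y -224.5 [43. 25.] ang 90.0 xmin 619
  sink x 634.5 y -272.5 [19. 19.] ang 90.0 xmin 625
wrist bar n 3523 z [29.5 30.8 32.3]
  y-95 x min/50/max [657.  661.4 666.1] topx [657.  666.1]
  y-145 x min/50/max [657.6 662.1 667.4] topx [657.6 667.1]
  y-195 x min/50/max [658.3 662.5 667.2] topx [658.3 667.2]
  y-250 x min/50/max [659.2 663.3 668.2] topx [659.2 668.1]
  y-307 x min/50/max [659.4 663.8 668.6] topx [659.4 668.6]
  sink x 630.0 y -108.5 [27. 28.] ang 90.0 xmin 616
  sink x 630.4 y -166.9 [26.4 34.7] ang 2.7 xmin 617
t 23.3 shift [39.6  6.6  0.5] rot [ 0.   0.  97.7]
```

View pics/w4.png

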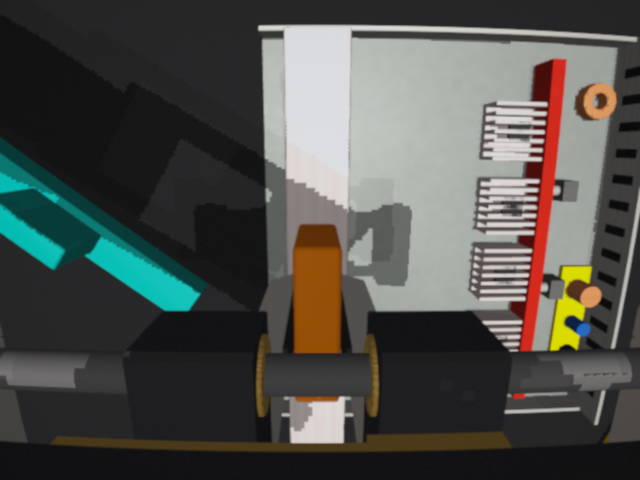

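The wrist view shows all four sinks straight and flush against the bar, with near edges at x≈618–619 mm. Returning the straightedge.

```bash
python3 -m pendant '[[[2,0.3,0,0,0,5,0],[5,0.8,0,0,0,12,0],[8.5,1.4,0,0,0,20,0],[12,2,0,0,0,28,0],[15.5,2.6,0,0,0,36,0],[19,3.2,0,0,0,44,0],[22.5,3.8,0,0,0,51,0],[26,4.4,0,0,0,58,0]]]' ;python3 -c "
from h import *
go(553,201,152,-7)"
```

```text
t: 24.1
position: [0.5324, 0.0657, 0.1562]
tool_rot: [-3.141, 0.002, 0.566]
force: [1.5, -0.3, -2.9]
finger_gap: 0.0177
finger_force: 58.0
t 24.1 shift [  9.   -10.31   0.4 ] rot [3.000e-02 1.300e-01 3.945e+01]
```

```bash
python3 -m pendant '[[[2.5,-2.8,0,0,0.1,8,0],[5,-5.6,0,0,0.1,16,0],[7,-8,0,0,0.1,24,0],[8.5,-9.6,0,0,0.1,32,0],[8.9,-10.1,0,0,0.1,37,0],[8.9,-10.1,0,0,0.1,38.5,0],[8.9,-10.1,0,0,0.1,38.5,0],[8.9,-10.1,0,0,0.1,38.5,0]]]' ;python3 - <<'E'
from m import *
d=grab('wrist')
a=world(d,[(285,40),(351,40),(285,170),(350,170)],z=.134)*1000;print(a)
go(553,201,152,-7)
E
```

```text
t: 24.9
position: [0.5529, 0.1963, 0.1568]
tool_rot: [3.14, -0.001, -0.1]
force: [0.1, 0.5, -3.4]
finger_gap: 0.0175
finger_force: 58.0
[[666.8 198.1 134. ]
 [664.  169.1 134. ]
 [610.2 204.5 134. ]
 [607.2 174.4 134. ]]
t 24.95 shift [-0.1 -0.5  0.5] rot [ 0.1 -0.1  1.2]
```

```bash
python3 -m pendant '[[[0,-0.2,2,0,0,0.4,0],[0,-0.4,4,0.1,-0.1,0.8,0],[0,-0.4,6,0.1,-0.1,0.8,0],[0,-0.4,8,0.1,-0.1,0.8,0],[0,-0.4,9.2,0.1,-0.1,0.8,0],[0,-0.4,9.8,0.1,-0.1,0.8,0],[0,-0.4,10.1,0.1,-0.1,0.8,0],[0,-0.4,10.1,0.1,-0.1,0.8,0]]]' ;python3 -c "
from h import *
go(553,201,51.2,-7)"
```

```text
t: 25.75
position: [0.5542, 0.2009, 0.0571]
tool_rot: [-3.14, -0.001, -0.115]
force: [0.6, -0.4, -2.7]
finger_gap: 0.0175
finger_force: 58.0
t 25.75 shift [-0.13  0.    0.59] rot [-0.08 -0.06  0.42]
```

```bash
python3 -m pendant '[[[0,0,0.1,0,0,0,0],[0,0,0.2,0,0,0,0],[0,0,0.3,0,0,0,0],[0,0,0.4,0,0,0,0],[0,0,0.45,0,0,0,0],[0,0,0.5,0,0,0,0],[0,0,0.55,0,0,0,0],[0,0,0.55,0,0,0,0]]]'
```

```text
t: 26.55
position: [0.5539, 0.201, 0.0514]
tool_rot: [-3.14, -0.001, -0.115]
force: [0.0, -0.2, -2.9]
finger_gap: 0.0176
finger_force: 58.0
```

```bash
python3 -m pendant '[[[0,0,0.04,0,0,0,0],[0,0,0.08,0,0,0,0],[0,0,0.12,0,0,0,0],[0,0,0.12,0,0,0,0]]]'
```

```text
t: 26.95
position: [0.5539, 0.2011, 0.0512]
tool_rot: [-3.14, -0.001, -0.115]
force: [-5.3, -0.2, 6.0]
finger_gap: 0.0179
finger_force: 58.0
```

```bash
python3 -m pendant '[[[0,0,-0.05,0,0,0,0.22],[0,0,-0.05,0,0,0,0.25],[0,0,-0.05,0,0,0,0.3],[0,0,-0.05,0,0,0,0.4],[0,0,-0.05,0,0,0,0.5],[0,0,-0.05,0,0,0,0.6],[0,0,-0.05,0,0,0,0.6],[0,0,-0.05,0,0,0,0.6]]]' 10; python3 -m pendant '[[[0,0,-1,0,0,0,0.6],[0,0,-2.5,0,0,0,0.6],[0,0,-4.5,0,0,0,0.6],[0,0,-7,0,0,0,0.6],[0,0,-10,0,0,0,0.6],[0,0,-13,0,0,0,0.6],[0,0,-15,0,0,0,0.6],[0,0,-15,0,0,0,0.6]]]'; python3 - <<'E'
from m import *
d=grab('wrist');cv2.imwrite('pics/w5.png',cv2.resize(d['image'][:,:,::-1],(480,360)));t=grab('top')
P,c,u,v=cloud(t);m=(P[:,2]>18)&(P[:,2]<36)&(P[:,0]>600)&(P[:,0]<645)&(P[:,1]<-75)&(P[:,1]>-320);q=P[m]
for a in(-113,-170,-226,-282):
    w=q[np.abs(q[:,1]-a)<16]
    print(a,len(w),np.percentile(w[:,0],[3,97]) if len(w) else '')
E
```

```text
t: 27.75
position: [0.5538, 0.2009, 0.0505]
tool_rot: [-3.14, -0.0, -0.115]
force: [-0.3, 0.0, -0.2]
finger_gap: 0.056
finger_force: 0.0
t: 28.55
position: [0.5569, 0.2015, 0.2064]
tool_rot: [-3.137, -0.01, -0.115]
force: [0.5, -0.5, 0.2]
finger_gap: 0.0568
finger_force: 0.0
-113 72 [619.  644.8]
-170 88 [619. 644.]
-226 94 [620.3 643.8]
-282 95 [620.3 644. ]
```

View pics/w5.png

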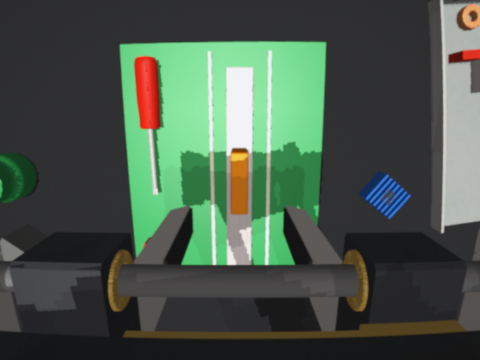

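The view shows the straightedge upright between the pale lines, grip at (239,180). The row is straight to within about 1.3 mm, which matches the chassis yaw. The hand is clear.

```bash
python3 -m pendant '[[[0,0,0,0,0,0,0.6],[0,0,0,0,0,0,0.6]]]'; python3 -c "
from bench import bot
print(bot.hand_in())"
```

```text
t: 28.85
position: [0.5526, 0.2005, 0.1987]
tool_rot: [-3.141, 0.003, -0.115]
force: [-0.1, 0.4, -1.1]
finger_gap: 0.0566
finger_force: 0.0
the job is handed in; nothing more can be done
None
```

I handed the job in at about 29 s: the four heat sinks stand in a straight row against the stop bar, which gave about 4 mm and was held there about 2 s, and the straightedge is upright on its strip; contact on each sink was inferred from the images and the balanced wrist moment, and no verdict was returned.

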